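# Sort the trolley after an implant operation

## Robot

A 6-joint arm with a two-finger parallel gripper is mounted at the origin on a cart in front of the work surface, level with it; the furniture and walls round the work are solid. World frame = base frame: x ahead of the robot, y to its left, z up, the work surface at z = 0. Lengths are in m, angles in rad, forces in N, time in s.
With the tool pointing down it reaches from about 0.35 to 0.875 m from the base axis. Payload 4.2 kg.
Tool frame: the origin (TCP) lies midway between the tips of the shut fingers; the grasp point (between the pads) lies 19 mm behind it (manip.grip_point_offset is the distance from the TCP to the grasp point, in m); z points along the fingers, y is the line along which they close (so a half turn about z gives the same grasp; the last joint's range is limited). The gripper opens to 87 mm and grips with 3 to 60 N. Pads are 19 mm wide; open, the fingers measure 117 mm over their backs; the gripper's body (75 mm by 190 mm) begins 51 mm behind the grasp point.
Start: joints at [1.429, 0.385, 0.008, 0, -1.194, -0.259], TCP at [0.244, 0.575, 0.196] pointing down, gripper open.
Joint ranges: [-3.14, 3.14], [-1.21, 2.06], [-1.07, 1.41], [-3.16, 2.05], [-2.99, -0.16], [-3.1, 3.1]. Speed limits (rad/s): [2.79, 2.79, 3.14, 3.14, 3.14, 3.14].

## Interface

Orientations are given as a 3x3 rotation matrix whose columns are the frame's x, y, z axes.
In Python, from bench import manip, viewer gives the robot as it stands.
- The arm moves only by the shell command python3 -m creep 'ROWS'. ROWS is JSON, a list of rows, each a list of 5 numbers: the shift along the tool's x, y, z in m, then the turn about the tool's z in rad, then the opening, from 0 (shut) to 1 (fully open). In form: [[dx, dy, dz, yaw, hand], ...]. A call has 1 to 10 rows; each row shifts and turns the commanded pose from where the row before left it, along the tool's axes as they then stand; what a row does not reach is not made up. A row lasts 1/10 s, in which the tool goes at most 50 mm and 8.59 degrees, less where a joint would pass 70% of its speed; a pose out of reach is approached as far as the arm can. A call with a gripper value outside its range is refused whole. The fingers move at their own pace and stop on an object; the grip force is fixed at half the most. Time passes only in rows, so rows that do not move let the fingers close. It gives the time, the measured TCP pose, the force, the opening and the grip force at its end, in the units of the state.
- manip.sense(): the state, without advancing time (a new reading comes with each control period).
- viewer.read_camera(name): name is "scene" or "top"; returns a dict with "color" (400x640x3 uint8, red, green, blue), "depth" (400x640 float32, m along the optical axis (not along the pixel's ray), 0 where there is no reading), "mtx" (3x3 intrinsics, pixels), "R" (3x3) and "t" (3): a world point X has camera coordinates R X + t. Camera axes: x right, y down, z forward; pixel columns grow to the right and rows downward; lengths in m; the calibration is good to about 2 mm. A picture is of the moment at which its call begins.
- manip.sign_off(): hands the job in; it is judged then, once.
The state is a dict: "time": time; "joints": joint angles; "joint_vel": joint speeds; "joint_torque": joint torques, N m; "ee_pos": TCP position; "ee_rot": TCP orientation; "wrist_force": force on the tool from outside, world axes, zero at the start; "moment": the same for the moment, N m; "grip_width": finger opening in m; "finger_force": force on a finger pad.
Only numpy, scipy, OpenCV 4.12 (cv2) and the standard library are available. Lean on these libraries where they do the work, as an engineer would, in place of code of your own. Each camera call takes 0.05 s, during which the arm holds its last target. There are 200 camera calls.

## Task

The operation is over: sort what is left on the trolley. Lay the root elevator and the contra-angle handpiece side by side and lengthwise, well centred along its length, in the large perforated steel tray; stand the suture carton and the dropper bottle upright in the shallow plain steel box lid; and set the glass dappen dish upright in the middle of the kidney dish. Everything rests on the floor of its tray, the bottle is never laid on its side, and the timer stays where it is.

Things in the scene. Friction and masses are not known exactly. Their poses are not given: they have to be found in the camera images.
- elevator_mid (a point): Root elevator: a plain steel hand instrument with a thick straight handle and a thin pointed tip, loose, lying flat, 128 mm long, handle 12 mm wide and high. The point is half-way up, near mid-length; local x runs along the instrument towards the tip: the handle reaches from x = -58 mm to x = +30 mm, the thin tip from there to +70 mm. Grasp it across the handle (along local y) at the point.
- handpiece_mid (a point): Contra-angle handpiece: a grey metal dental handpiece with a thin green ring at its rear end and a bent slender head, loose, lying flat, 114 x 26 x 17 mm. The point is half-way up on the thick body; local x runs along it towards the head: the body, 15 mm wide and 16 mm high, reaches from x = -49 mm to x = +27 mm, the head from there to +65 mm. Grasp it across the body (along local y) at the point.
- suture_mid (a point): Suture carton: a small white and blue-green printed carton, loose, standing upright, 29 mm (local x) by 78 mm (local y) by 58 mm high. The point is its centre, 29 mm above its underside. Grasp it across the 29 mm.
- dropper_mid (a point): Dropper bottle: a small round brown bottle with a label and a black rubber dropper cap, loose, standing upright, 102 mm tall; the body is 32 mm across up to 70 mm above its underside. The point is on its axis, 51 mm above its underside; local z points up.
- dappen_mid (a point): Dappen dish: a small waisted glass cup, loose, standing upright, 33 mm across (grip it as a 33 mm cylinder) and 26 mm high. The point is on its axis, 13 mm above its underside.
- timer_mid (a point): Timer: a white square timer with a small display, loose, lying flat, 62 x 62 x 21 mm. It is not part of the sorting and stays where it is. The point is its centre.
- tray_floor (a point): Large steel tray with a perforated floor and a small raised handle at either end; fixed. 210 mm (local x) by 130 mm (local y) outside, walls 2.5 mm thick and 16 mm high, end handles (56 mm wide) up to 28 mm high. The point is the centre of its inner floor, 2.5 mm above the trolley top.
- lid_floor (a point): Steel box lid lying upside down as a plain shallow tray; fixed. 170 mm (local x) by 94 mm (local y) outside, walls 2 mm thick and 17 mm high above the floor. The point is the centre of its inner floor, 2 mm above the trolley top.
- kidney_floor (a point): Kidney dish: a bean-shaped steel dish, fixed, 162 mm long (local y) by 75 mm wide (local x), rim 29 mm high. The point is the middle of its inner floor, 4 mm above the trolley top; there the flat floor is about 50 mm wide (local x) and 120 mm long (local y).

How it is judged:
At the end, for the whole second after the job is handed in: Elevator and handpiece flat in the big tray, points within 30 mm of mid-length, within 20 deg of lengthwise; carton and bottle upright (9 deg) on the box lid's floor; dappen dish upright in the kidney dish near its middle (45 mm along, 22 across); all at rest; timer moved under 15 mm (x of elevator_mid in the frame of tray_floor between -0.03 and 0.03 m and y of elevator_mid in the frame of tray_floor between -0.057 and 0.057 m and z of elevator_mid in the frame of tray_floor between 0 and 0.012 m and x of handpiece_mid in the frame of tray_floor between -0.03 and 0.03 m and y of handpiece_mid in the frame of tray_floor between -0.057 and 0.057 m and z of handpiece_mid in the frame of tray_floor between 0 and 0.014 m and angle between the x axis of each of elevator_mid, handpiece_mid and the x axis of tray_floor, either way round below 0.35 rad and angle between each of elevator_mid, handpiece_mid's own z axis and vertical below 0.2 rad and x of suture_mid in the frame of lid_floor between -0.07 and 0.07 m and y of suture_mid in the frame of lid_floor between -0.032 and 0.032 m and z of suture_mid in the frame of lid_floor between 0.022 and 0.036 m and x of dropper_mid in the frame of lid_floor between -0.072 and 0.072 m and y of dropper_mid in the frame of lid_floor between -0.034 and 0.034 m and z of dropper_mid in the frame of lid_floor between 0.044 and 0.058 m and x of dappen_mid in the frame of kidney_floor between -0.022 and 0.022 m and y of dappen_mid in the frame of kidney_floor between -0.045 and 0.045 m and z of dappen_mid in the frame of kidney_floor between 0.006 and 0.02 m and angle between each of suture_mid, dropper_mid, dappen_mid's own z axis and vertical below 0.15 rad and linear speed of each of elevator, contra_angle, suture_box, dropper_bottle, dappen_dish below 0.01 m/s and distance of timer_mid from where it was at the start of the episode below 0.015 m); the robot touches nothing.
It fails at once if the dropper bottle is laid on its side (angle between dropper_mid's own z axis and vertical above 0.8 rad).
It also fails if it takes over 128 s, if anything falls off the work surface, if the arm or the gripper's body presses on something with over 40 N, if the wrist force passes 120 N, or if a joint passes its speed limit or range.

## Working session

There is one attempt and no reset: what is moved stays moved. The work goes in short steps, Python scripts to look and compute and a shell command to move; the robot and the scene stay as the last step left them, time stands still between calls to the robot, and variables do not carry over. Pictures are saved under pics/ and viewed, at most 14 in all, crops included, and the job is handed in when it is done.

```bash
mkdir -p pics; ls
python3 - <<'E'
from bench import manip, viewer
import cv2,numpy as np
for n in("top","scene"):
    c=viewer.read_camera(n); np.savez(f"pics/{n}0.npz",**c)
    cv2.imwrite(f"pics/{n}0.png",c["color"][:,:,::-1]); print(n,c["mtx"],c["R"],c["t"])
s=manip.sense();print(s["time"],s["ee_pos"],s["ee_rot"],s["grip_width"],manip.grip_point_offset)
E
```

```text
pics
top [[421.36860418   0.         322.50081979]
 [  0.         421.36860418 202.69766434]
 [  0.           0.           1.        ]] [[-0.01550654 -0.99980839 -0.01194671]
 [-0.9813525   0.01750754 -0.19141776]
 [ 0.19159024  0.0087557  -0.98143595]] [-0.01580178  0.53577935  0.94854723]
scene [[504.96179177   0.         326.94763301]
 [  0.         504.96179177 194.72417213]
 [  0.           0.           1.        ]] [[ 0.50442289 -0.86342089  0.00786884]
 [-0.42770221 -0.25776566 -0.86638772]
 [ 0.75008557  0.43366028 -0.49930992]] [-0.28867108  0.28099699  0.81880894]
0.1 [0.2436127  0.57492997 0.19537288] [[ 9.20682383e-01 -3.90312116e-01 -6.33466417e-04]
 [-3.90312606e-01 -9.20680544e-01 -1.84514219e-03]
 [ 1.36961145e-04  1.94603983e-03 -9.99998097e-01]] 0.08705512671352658 0.0187
```

View pics/top0.png

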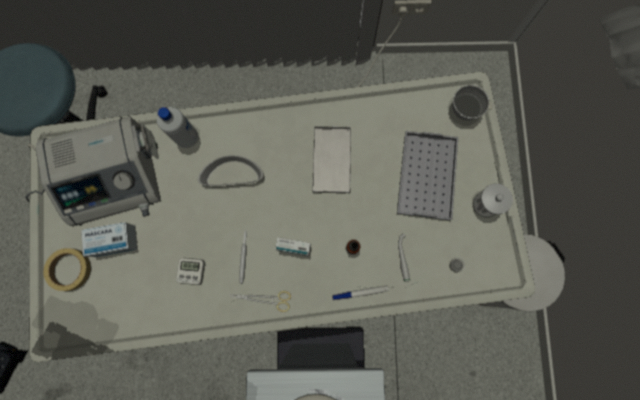

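View pics/scene0.png

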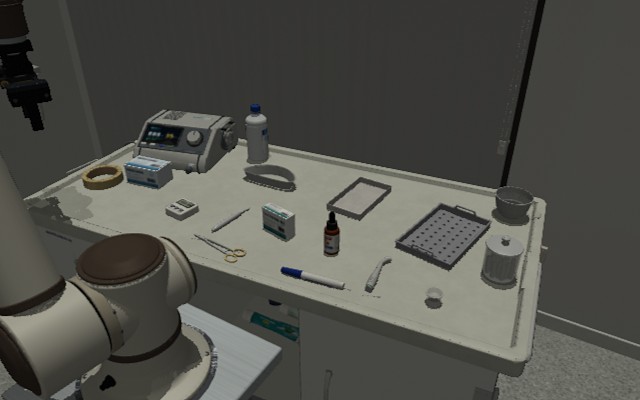

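The top view shows the elevator (241,258), timer (190,271), carton (293,247), bottle (353,247), handpiece (404,257), dappen dish (456,265), tray (427,176), lid (332,160) and kidney dish (232,174). There are also scissors and a marker near the carton and handpiece. The scene view agrees with this.

```bash
cat > h.py <<'E'
import numpy as np,cv2
def ray(c,u,v,z):
    "pixel(s) -> world on plane z"
    d=np.stack([(np.asarray(u,float)-c["mtx"][0,2])/c["mtx"][0,0],(np.asarray(v,float)-c["mtx"][1,2])/c["mtx"][1,1],np.ones(np.shape(u))],-1)@c["R"]
    o=-c["R"].T@c["t"]; return o+d*((z-o[2])/d[...,2])[...,None]
def cloud(c):
    v,u=np.mgrid[:400,:640]; D=c["depth"]
    p=np.stack([(u-c["mtx"][0,2])/c["mtx"][0,0]*D,(v-c["mtx"][1,2])/c["mtx"][1,1]*D,D],-1)
    return (p-c["t"])@c["R"]
def rect(p):
    (cx,cy),(w,h),a=cv2.minAreaRect((p*1000).astype(np.float32))
    if w<h: w,h,a=h,w,a+90
    return np.round([cx,cy,w,h,a],1)
E
python3 - <<'E'
from h import *
c=dict(np.load("pics/top0.npz"));P=cloud(c)
reg=dict(elev=(228,228,256,290,.004),hand=(392,228,420,286,.004),carton=(270,230,316,264,.03),bottle=(338,232,366,264,.03),cap=(338,232,366,264,.075),dappen=(444,255,470,278,.012),timer=(172,254,210,290,.01),tray=(390,122,465,228,.010),lid=(304,118,360,200,.01),kid=(192,145,275,195,.012))
print("table z",np.median(P[205:220,280:380,2]),P[205:220,280:380,2].std())
for k,(a,b,e,f,z) in reg.items():
    q=P[b:f,a:e].reshape(-1,3);q=q[(q[:,2]>z)&(q[:,2]<.2)]
    if len(q)<4: print(k,len(q));continue
    print(k,len(q),rect(q[:,:2]),"mean",q.mean(0).round(4),"zmax",q[:,2].max().round(4))
im=c["color"][215:305,170:490,::-1]
o1=cv2.resize(im,None,fx=2.5,fy=2.5,interpolation=2)
im=c["color"][115:235,170:490,::-1]
o2=cv2.resize(im,None,fx=2.5,fy=2.5,interpolation=2)
cv2.imwrite("pics/crop.png",cv2.convertScaleAbs(np.vstack([o2,o1]),alpha=1.5))
E
```

```text
table z 0.0007718365817279299 0.05328210347730868
elev 294 [412.3 174.4 143.3  66.8   1.5] mean [0.406  0.1713 0.0084] zmax 0.0154
hand 316 [ 407.9 -224.8  135.    65.8  178.7] mean [ 0.4024 -0.2176  0.0112] zmax 0.0184
carton 445 [434.1  46.7  78.   29.1  79. ] mean [0.4333 0.0463 0.057 ] zmax 0.0633
bottle 175 [431.4 -93.8  32.8  30.9 152.1] mean [ 0.4295 -0.0926  0.0691] zmax 0.1018
cap 68 [430.6 -93.6  20.5  20.4  87.4] mean [ 0.4311 -0.0936  0.085 ] zmax 0.1018
dappen 153 [ 388.2 -341.9   32.1   31.1   97. ] mean [ 0.3881 -0.3432  0.0212] zmax 0.0313
timer 637 [382.2 296.2  61.   60.   83.4] mean [0.3819 0.295  0.0187] zmax 0.0241
tray 624 [ 610.8 -287.1  215.   135.   171.8] mean [ 0.6141 -0.2933  0.0176] zmax 0.0315
lid 168 [656.3 -48.8 171.2  93.8 177.7] mean [ 0.6701 -0.0519  0.0158] zmax 0.0228
kid 474 [628.  203.7 159.   74.5  93.9] mean [0.6338 0.2121 0.0238] zmax 0.0331
```

View pics/crop.png

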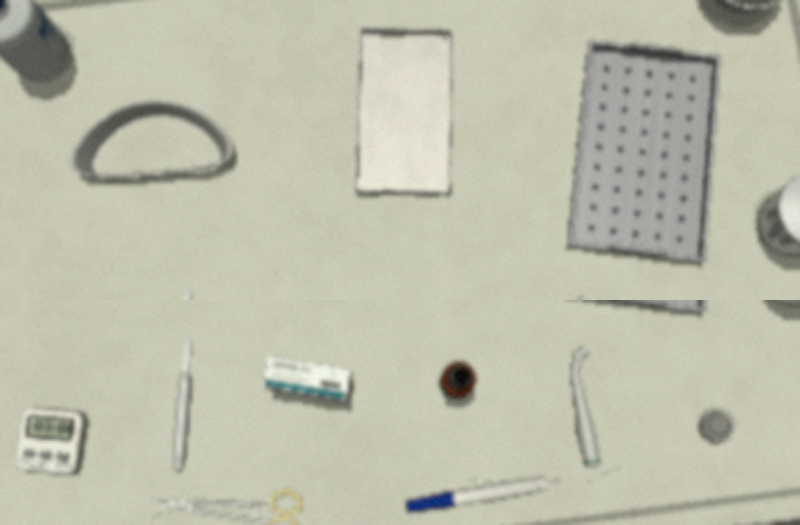

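The crop is 2.5x, with origin px (170,115) for its upper half and (170,215) for its lower half. It gives these full-image pixels:

| Part | Elevator | Handpiece |
|---|---|---|
| Rear end | (241.2,282.2) | (406.8,280.2) |
| Shoulder | (243.6,244.2) | (400.8,249) |
| Front end | tip (245.2,233.5) | head (403,234) |

A jar sits close to the tray, so I'm checking its extent too.

Run:
```python
from h import *
c=dict(np.load("pics/top0.npz"));P=cloud(c)
print("elev",ray(c,[241.2,243.6,245.2],[282.2,244.2,233.5],.006).round(4).tolist())
print("hand",ray(c,[406.8,400.8,403],[280.2,249,234],.008).round(4).tolist())
for k,(a,b,e,f,z) in dict(elev=(234,246,250,286,.006),hand=(396,250,412,283,.009)).items():
    q=P[b:f,a:e].reshape(-1,3);q=q[(q[:,2]>z)&(q[:,2]<.03)]
    vx,vy,x,y=cv2.fitLine((q[:,:2]*1000).astype(np.float32),cv2.DIST_HUBER,0,.01,.01).ravel()
    print(k,len(q),x,y,np.degrees(np.arctan(vy/vx)),"xrange",np.percentile(q[:,0],[1,99]))
for k,(a,b,e,f,z) in dict(jar=(468,180,518,220,.03),whitebottle=(150,100,200,150,.04),bowl=(448,80,492,128,.03)).items():
    q=P[b:f,a:e].reshape(-1,3);q=q[(q[:,2]>z)&(q[:,2]<.3)]
    print(k,rect(q[:,:2]),q.min(0).round(3),q.max(0).round(3))
```

```text
elev [[0.3533, 0.1739, 0.006], [0.4445, 0.17, 0.006], [0.4707, 0.1666, 0.006]]
hand [[0.3518, -0.2227, 0.008], [0.4263, -0.2122, 0.008], [0.4627, -0.2194, 0.008]]
elev 176 396.80597 171.87965 -3.2666183 xrange [0.35381731 0.43969327]
hand 177 386.3778 -216.42725 9.344874 xrange [0.35225234 0.42364293]
jar [ 533.9 -427.8   71.3   70.1   86. ] [ 0.499 -0.464  0.03 ] [ 0.569 -0.392  0.097]
whitebottle [715.2 344.4 106.9  62.7 108.8] [0.668 0.292 0.04 ] [0.754 0.402 0.167]
bowl [ 785.7 -395.2   88.5   88.    97.4] [ 0.74 -0.44  0.03] [ 0.829 -0.351  0.06 ]
```

```bash
python3 -m creep '[[0,0,0,0.14,1]]'; python3 -c "
from bench import manip;s=manip.sense();print(s['joints'],s['ee_rot'])"
```

```text
time: 0.2
ee_pos: [0.2436, 0.5751, 0.1956]
ee_rot: [[0.856, -0.518, -0.0], [-0.518, -0.856, -0.001], [0.0, 0.001, -1.0]]
wrist_force: [0.0, -0.0, 0.5]
grip_width: 0.0872
finger_force: 0.0
[ 1.42866960e+00  3.85353883e-01  7.07646197e-03 -2.69382464e-04
 -1.19397688e+00 -4.02051179e-01] [[ 8.55501852e-01 -5.17799550e-01 -4.54475544e-04]
 [-5.17799638e-01 -8.55500762e-01 -1.40778239e-03]
 [ 3.40144911e-04  1.43968771e-03 -9.99998906e-01]]
```

```bash
cat > go.py <<'E'
import sys,numpy as np
from bench import manip
# go.py x y z psi_deg : how far to go; yaw first, then shifts in the tool axes after the yaw (and the present tilt)
x,y,z,p=map(float,sys.argv[1:5]); s=manip.sense(); R=np.array(s["ee_rot"])
psi=np.arctan2(R[1,0],R[0,0]); d=(psi-np.radians(p)+np.pi)%(2*np.pi)-np.pi
c,n=np.cos(d),np.sin(d); R2=R@np.array([[c,-n,0],[n,c,0],[0,0,1]])
e=R2.T@(np.array([x,y,z])-s["ee_pos"])
print("t",round(s["time"],2),"yaw",d.round(4),"shift",e.round(4),"width",round(s["grip_width"],4),"q6",round(s["joints"][5],2),"psi",np.degrees(psi).round(2),"pos",np.round(s["ee_pos"],4))
E
python3 go.py .434 .0465 .10 -101
```

```text
t 0.2 yaw 1.2185 shift [ 0.4824 -0.2877  0.0962] width 0.0872 q6 -0.4 psi -31.18 pos [0.2436 0.5751 0.1956]
```

```bash
python3 -m creep '[[0,0,0,0.135,1],[0,0,0,0.135,1],[0,0,0,0.135,1],[0,0,0,0.135,1],[0,0,0,0.135,1],[0,0,0,0.135,1],[0,0,0,0.135,1],[0,0,0,0.135,1],[0,0,0,0.138,1]]' >/dev/null
python3 -m creep '[[0.034,-0.02,0,0,1],[0.034,-0.02,0,0,1],[0.034,-0.02,0,0,1],[0.034,-0.02,0,0,1],[0.034,-0.02,0,0,1],[0.034,-0.02,0,0,1],[0.034,-0.02,0,0,1],[0.034,-0.02,0,0,1],[0.034,-0.02,0,0,1],[0.034,-0.02,0,0,1]]' >/dev/null
python3 go.py .434 .0465 .10 -101
```

```text
t 2.1 yaw 0.0044 shift [ 0.142  -0.086   0.0962] width 0.0871 q6 -1.06 psi -100.75 pos [0.3767 0.2023 0.1962]
```

```bash
python3 -m creep '[[0.0355,-0.0215,0,0,1],[0.0355,-0.0215,0,0,1],[0.0355,-0.0215,0,0,1],[0.0355,-0.0215,0,0,1],[0,0,0.03,0,1],[0,0,0.03,0,1],[0,0,0.03,0,1],[0,0,0.02,0,1],[0,0,0,0,1]]' >/dev/null
python3 go.py .434 .0465 .02 -101
```

```text
t 3.0 yaw 0.003 shift [ 0.0002 -0.0023  0.0637] width 0.0873 q6 -0.67 psi -100.83 pos [0.4322 0.0473 0.0837]
```

Run:
```python
from bench import viewer
import cv2,numpy as np
c=viewer.read_camera("scene");cv2.imwrite("pics/s1.png",cv2.resize(c["color"][150:300,180:400,::-1],None,fx=3,fy=3))
```

```text
(no output)
```

View pics/s1.png

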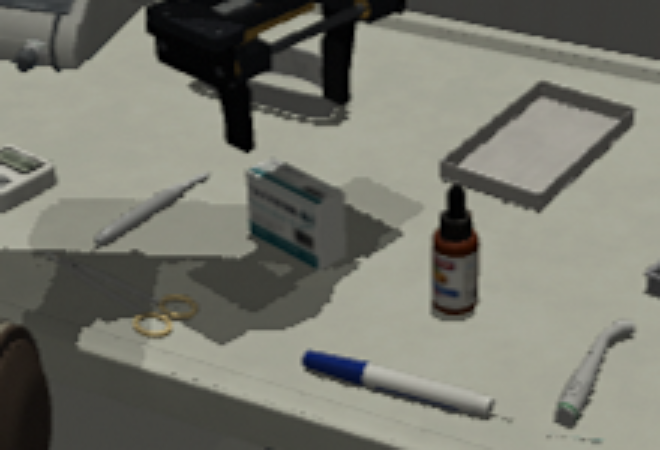

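The fingers straddle the carton: crop tips are at (240,145) and (337,98), carton at (295,215). I'll descend and grip.

```bash
python3 -m creep '[[0,-0.002,0.02,0,1],[0,0,0.02,0,1],[0,0,0.023,0,1],[0,0,0,0,1],[0,0,0,0,0],[0,0,0,0,0],[0,0,0,0,0],[0,0,0,0,0],[0,0,0,0,0],[0,0,0,0,0]]'
python3 go.py .6185 -.0473 .15 -2.3
```

```text
time: 4.05
ee_pos: [0.4367, 0.0482, 0.0236]
ee_rot: [[-0.187, -0.982, 0.0], [-0.982, 0.187, 0.0], [-0.0, -0.0, -1.0]]
wrist_force: [-0.4, 0.6, -0.2]
grip_width: 0.0473
finger_force: 0.0
t 4.05 yaw -1.7186 shift [ 0.1855  0.0881 -0.1264] width 0.0473 q6 -0.67 psi -100.77 pos [0.4367 0.0482 0.0236]
```

```bash
python3 -m creep '[[0,0,0,0,0],[0,0,0,0,0],[0,0,0,0,0],[0,0,0,0,0],[0,0,0,0,0],[0,0,0,0,0]]'
python3 -m creep '[[0,0,-0.02,0,0],[0,0,-0.02,0,0],[0,0,-0.03,0,0],[0,0,-0.03,-0.1,0],[0,0,0,-0.14,0],[0,0,0,-0.14,0],[0,0,0,-0.14,0],[0,0,0,-0.14,0],[0,0,0,-0.14,0],[0,0,0,-0.14,0]]'
python3 go.py .6185 -.0473 .12 -2.3
```

```text
time: 4.65
ee_pos: [0.4366, 0.0481, 0.0233]
ee_rot: [[-0.187, -0.982, -0.0], [-0.982, 0.187, -0.0], [0.0, 0.0, -1.0]]
wrist_force: [0.6, 0.5, -0.0]
grip_width: 0.028
finger_force: 29.9
time: 5.65
ee_pos: [0.4365, 0.0481, 0.1232]
ee_rot: [[0.687, -0.726, -0.0], [-0.726, -0.687, 0.0], [-0.0, 0.0, -1.0]]
wrist_force: [0.2, 1.0, -0.7]
grip_width: 0.0281
finger_force: 29.9
t 5.65 yaw -0.773 shift [0.1857 0.088  0.0032] width 0.0281 q6 0.28 psi -46.59 pos [0.4365 0.0481 0.1232]
```

```bash
python3 -m creep '[[0,0,0,-0.129,0],[0,0,0,-0.129,0],[0,0,0,-0.129,0],[0,0,0,-0.129,0],[0,0,0,-0.129,0],[0,0,0,-0.128,0]]'>/dev/null
python3 -m creep '[[0.031,0.0147,0,0,0],[0.031,0.0147,0,0,0],[0.031,0.0147,0,0,0],[0.031,0.0147,0,0,0],[0.031,0.0147,0,0,0],[0.031,0.0147,0,0,0],[0,0,0.02,0,0],[0,0,0.02,0,0],[0,0,0.01,0,0],[0,0,0,0,0]]'
python3 go.py .6185 -.0473 .027 -2.3
python3 - <<'E'
from bench import viewer
import cv2,numpy as np
c=viewer.read_camera("scene");cv2.imwrite("pics/s2.png",cv2.resize(c["color"][130:280,250:450,::-1],None,fx=3,fy=3))
E
```

```text
time: 7.25
ee_pos: [0.617, -0.0486, 0.0714]
ee_rot: [[0.999, -0.046, -0.004], [-0.046, -0.999, -0.001], [-0.004, 0.001, -1.0]]
wrist_force: [0.2, 0.2, -0.3]
grip_width: 0.0282
finger_force: 29.9
t 7.25 yaw -0.0058 shift [ 0.0016 -0.0014  0.0444] width 0.0282 q6 1.34 psi -2.63 pos [ 0.617  -0.0486  0.0714]
```

View pics/s2.png

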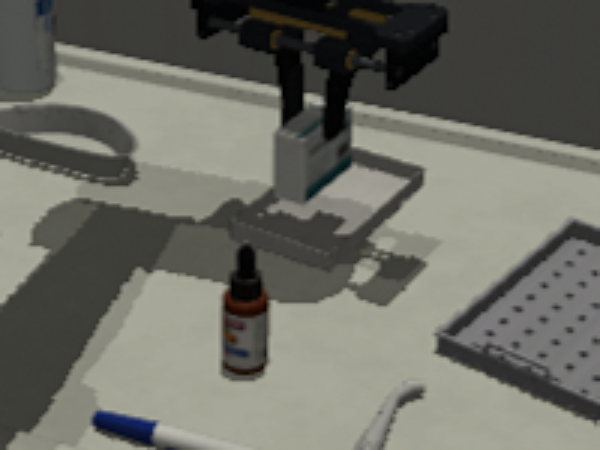

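The carton hangs level over the near half of the lid, at crop (310,160). Next I lower and release it.

```bash
python3 -m creep '[[0.001,-0.001,0.015,0,0],[0,0,0.015,0,0],[0,0,0.01,0,0],[0,0,0.003,0,0],[0,0,0,0,0],[0,0,0,0,0]]'
python3 -m creep '[[0,0,0,0,0.6],[0,0,0,0,0.6],[0,0,0,0,0.6],[0,0,0,0,0.6],[0,0,-0.02,0,0.6],[0,0,-0.03,0,0.7],[0,0,-0.04,0,0.7],[0,0,-0.04,0,0.7],[0,0,-0.02,0,0.7]]'
python3 go.py .431 -.0938 .1767 -2.3
```

```text
time: 7.9
ee_pos: [0.6202, -0.0475, 0.0313]
ee_rot: [[0.999, -0.045, 0.002], [-0.045, -0.999, 0.0], [0.002, -0.0, -1.0]]
wrist_force: [-0.1, -0.5, 0.4]
grip_width: 0.0279
finger_force: 29.9
time: 8.8
ee_pos: [0.6213, -0.0476, 0.1849]
ee_rot: [[0.999, -0.045, 0.007], [-0.045, -0.999, 0.0], [0.007, -0.0, -1.0]]
wrist_force: [1.6, -0.1, 0.9]
grip_width: 0.0607
finger_force: 0.0
t 8.8 yaw -0.0052 shift [-0.1883  0.0538  0.0069] width 0.0607 q6 1.34 psi -2.6 pos [ 0.6213 -0.0476  0.1849]
```

```bash
python3 -m creep '[[-0.031,0.009,0,0,0.8],[-0.031,0.009,0,0,0.8],[-0.031,0.009,0,0,0.8],[-0.031,0.009,0,0,0.8],[-0.031,0.009,0,0,0.8],[-0.031,0.009,0,0,0.8],[0,0,0,0,0.8],[0,0,0,0,0.8]]'>/dev/null
cat > snap.py <<'E'
import sys
from h import *
from bench import viewer
# snap.py name u0 v0 u1 v1 zmin : cloud statistics of a region of the top view
c=viewer.read_camera("top");np.savez("pics/last.npz",**c);P=cloud(c)
a=sys.argv[1:]
while a:
    k,(u,v,U,V),z=a[0],map(int,a[1:5]),float(a[5]);a=a[6:]
    q=P[v:V,u:U].reshape(-1,3);q=q[(q[:,2]>z)&(q[:,2]<.2)]
    if len(q)>4: print(k,len(q),rect(q[:,:2]),"z",np.percentile(q[:,2],[10,50,90]).round(4))
E
python3 snap.py carton 304 150 360 200 .045; python3 go.py .431 -.0938 .039 -2.3
```

```text
carton 385 [621.3 -49.8  78.9  28.2 177.1] z [0.0582 0.0607 0.0628]
t 9.65 yaw -0.0055 shift [-0.0012  0.0009  0.1419] width 0.0698 q6 1.37 psi -2.62 pos [ 0.432  -0.0929  0.1809]
```

```bash
python3 -m creep '[[-0.001,0.001,0.03,0,0.8],[0,0,0.03,0,0.8],[0,0,0.03,0,0.8],[0,0,0.03,0,0.8],[0,0,0.015,0,0.8],[0,0,0.005,0,0.8],[0,0,0,0,0.8]]'
python3 -m creep '[[0,0,0,0,0],[0,0,0,0,0],[0,0,0,0,0],[0,0,0,0,0],[0,0,0,0,0],[0,0,0,0,0],[0,0,0,0,0],[0,0,0,0,0],[0,0,0,0,0]]'
```

```text
time: 10.35
ee_pos: [0.4308, -0.0938, 0.0397]
ee_rot: [[0.999, -0.045, -0.001], [-0.045, -0.999, -0.0], [-0.001, 0.0, -1.0]]
wrist_force: [0.9, -0.5, -0.3]
grip_width: 0.0697
finger_force: 0.0
time: 11.25
ee_pos: [0.4302, -0.0939, 0.0405]
ee_rot: [[0.999, -0.046, 0.0], [-0.046, -0.999, -0.0], [0.0, 0.0, -1.0]]
wrist_force: [-1.2, -0.6, 1.6]
grip_width: 0.0223
finger_force: 30.0
```

Run:
```python
from bench import viewer,manip
import cv2,numpy as np
print(manip.sense()["grip_width"])
c=viewer.read_camera("scene");cv2.imwrite("pics/s3.png",cv2.resize(c["color"][170:290,270:400,::-1],None,fx=5,fy=5))
```

```text
0.022325650365461934
```

View pics/s3.png

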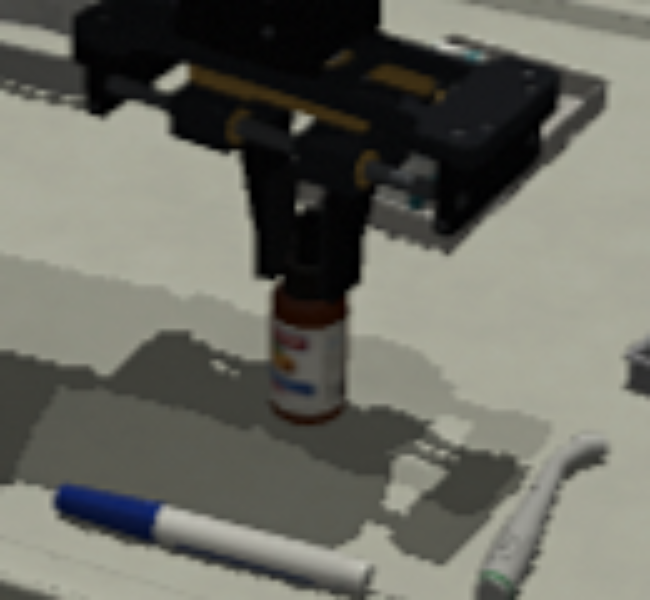

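The fingers hold the black collar, which is why the width reads 22 mm. The bottle stands upright at crop (310,350). I'll lift it slowly and check that it hangs straight.

```bash
python3 -m creep '[[0,0,-0.005,0,0],[0,0,-0.01,0,0],[0,0,-0.015,0,0],[0,0,-0.015,0,0],[0,0,-0.015,0,0],[0,0,-0.015,0,0],[0,0,-0.015,0,0],[0,0,0,0,0]]'
python3 go.py .7013 -.0506 .13 -2.3
python3 - <<'E'
from bench import viewer,manip
import cv2,numpy as np
c=viewer.read_camera("scene");cv2.imwrite("pics/s4.png",cv2.resize(c["color"][120:290,250:400,::-1],None,fx=3.5,fy=3.5))
E
```

```text
time: 12.1
ee_pos: [0.4319, -0.0938, 0.1329]
ee_rot: [[0.999, -0.045, 0.006], [-0.045, -0.999, 0.0], [0.006, -0.001, -1.0]]
wrist_force: [1.1, 0.4, -0.3]
grip_width: 0.0222
finger_force: 30.0
t 12.1 yaw -0.0053 shift [ 0.2675 -0.054   0.0044] width 0.0222 q6 1.37 psi -2.6 pos [ 0.4319 -0.0938  0.1329]
```

View pics/s4.png

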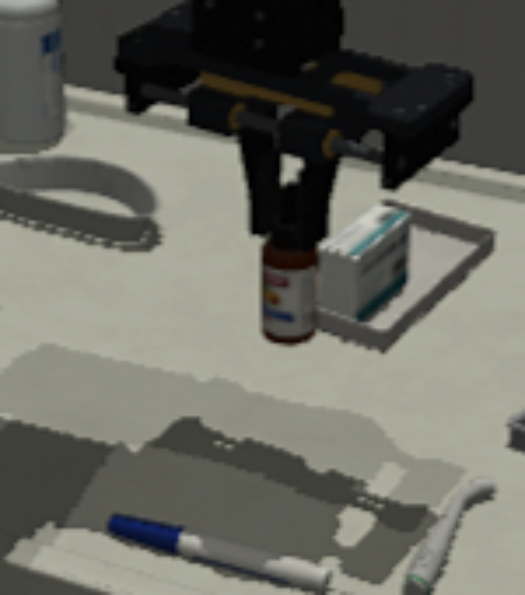

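The bottle hangs upright at crop (288,290) and the carton stands in the lid at (365,265). I'm carrying the bottle over the carton, which is low enough to clear.

```bash
python3 -m creep '[[0.02,-0.004,0,0,0],[0.03,-0.006,0,0,0],[0.03,-0.006,0,0,0],[0.03,-0.006,0,0,0],[0.03,-0.006,0,0,0],[0.03,-0.006,0,0,0],[0.03,-0.006,0,0,0],[0.03,-0.006,0,0,0],[0.03,-0.006,0,0,0],[0.008,-0.002,0,0,0]]'>/dev/null
python3 -m creep '[[0,0,0,0,0],[0,0,0.02,0,0],[0,0,0.02,0,0],[0,0,0.02,0,0],[0,0,0,0,0]]'
python3 go.py .7013 -.0506 .0435 -2.3
```

```text
time: 13.65
ee_pos: [0.6962, -0.0525, 0.0666]
ee_rot: [[0.999, -0.047, -0.009], [-0.047, -0.999, 0.0], [-0.009, 0.0, -1.0]]
wrist_force: [-0.4, 0.5, -1.8]
grip_width: 0.0219
finger_force: 30.0
t 13.65 yaw -0.0066 shift [ 0.0052 -0.0021  0.0231] width 0.0219 q6 1.37 psi -2.68 pos [ 0.6962 -0.0525  0.0666]
```

```bash
python3 -m creep '[[0.004,-0.002,0.008,0,0],[0,0,0.006,0,0],[0,0,0.004,0,0],[0,0,0,0,0],[0,0,0,0,0]]'
python3 go.py .7013 -.0506 .0435 -2.3
```

```text
time: 14.15
ee_pos: [0.7046, -0.0504, 0.0527]
ee_rot: [[0.999, -0.046, 0.0], [-0.046, -0.999, -0.0], [0.0, 0.0, -1.0]]
wrist_force: [-0.3, -0.2, -0.5]
grip_width: 0.0224
finger_force: 30.0
t 14.15 yaw -0.0055 shift [-0.0033  0.0003  0.0092] width 0.0224 q6 1.37 psi -2.62 pos [ 0.7046 -0.0504  0.0527]
```

```bash
python3 -m creep '[[-0.002,0,0.004,0,0],[0,0,0.002,0,0],[0,0,0,0,0],[0,0,0,0,0],[0,0,0,0,0]]'
python3 go.py .7013 -.0506 .0435 -2.3
```

```text
time: 14.65
ee_pos: [0.7026, -0.0503, 0.0465]
ee_rot: [[0.999, -0.046, 0.0], [-0.046, -0.999, -0.0], [0.0, 0.0, -1.0]]
wrist_force: [-0.6, 0.2, -0.4]
grip_width: 0.0222
finger_force: 30.0
t 14.65 yaw -0.0056 shift [-0.0013  0.0003  0.003 ] width 0.0222 q6 1.37 psi -2.62 pos [ 0.7026 -0.0503  0.0465]
```

```bash
python3 -m creep '[[0,0,0.002,0,0],[0,0,0.002,0,0],[0,0,0,0,0],[0,0,0,0,0]]'
python3 -m creep '[[0,0,0,0,0.5],[0,0,0,0,0.5],[0,0,0,0,0.5],[0,0,0,0,0.5],[0,0,-0.01,0,0.5],[0,0,-0.02,0,0.5],[0,0,-0.03,0,0.5],[0,0,-0.03,0,0.5],[0,0,-0.03,0,0.5],[0,0,-0.02,0,0.5]]'
python3 go.py .4 -.2145 .12 9
```

```text
time: 15.05
ee_pos: [0.7028, -0.0503, 0.043]
ee_rot: [[0.999, -0.046, 0.001], [-0.046, -0.999, -0.0], [0.001, 0.0, -1.0]]
wrist_force: [-0.7, 0.6, 2.9]
grip_width: 0.0228
finger_force: 30.0
time: 16.05
ee_pos: [0.7035, -0.0505, 0.1863]
ee_rot: [[0.999, -0.046, 0.005], [-0.046, -0.999, -0.0], [0.005, -0.0, -1.0]]
wrist_force: [0.2, -0.4, -1.1]
grip_width: 0.0434
finger_force: 0.0
t 16.05 yaw -0.2027 shift [-0.3257  0.1145  0.0649] width 0.0434 q6 1.37 psi -2.61 pos [ 0.7035 -0.0505  0.1863]
```

```bash
python3 -m creep '[[0,0,0,-0.1,0.5],[0,0,0,-0.1,0.5],[-0.0365,0.0125,0,0,0.5],[-0.04,0.014,0,0,0.5],[-0.04,0.014,0,0,0.5],[-0.04,0.014,0,0,0.5],[-0.04,0.014,0,0,0.5],[-0.04,0.014,0,0,0.5],[-0.04,0.014,0,0,0.5],[-0.04,0.014,0,0,0.5]]'>/dev/null
python3 -m creep '[[-0.009,0.003,0.03,0,0.5],[0,0,0.03,0,0.5],[0,0,0.03,0,0.5],[0,0,0.02,0,0.5],[0,0,0,0,0.5],[0,0,0,0,0.5]]'
python3 go.py .4 -.2145 .004 9
python3 snap.py bottle 310 130 360 165 .03 carton 304 150 360 200 .055
python3 - <<'E'
from bench import viewer,manip
import cv2,numpy as np
c=viewer.read_camera("scene");cv2.imwrite("pics/s5.png",cv2.resize(c["color"][130:310,310:440,::-1],None,fx=3.3,fy=3.3))
E
```

```text
time: 17.65
ee_pos: [0.399, -0.2127, 0.0733]
ee_rot: [[0.988, 0.154, 0.001], [0.154, -0.988, -0.001], [0.001, 0.001, -1.0]]
wrist_force: [-0.2, -0.1, 1.1]
grip_width: 0.0437
finger_force: 0.0
t 17.65 yaw -0.0024 shift [0.0007 0.0018 0.0693] width 0.0437 q6 1.85 psi 8.87 pos [ 0.399  -0.2127  0.0733]
bottle 337 [670.  -50.   86.7  29.9 178.5] z [0.0508 0.0611 0.0787]
carton 372 [622.  -49.9  78.5  28.2 177.2] z [0.0583 0.0607 0.0628]
```

View pics/s5.png

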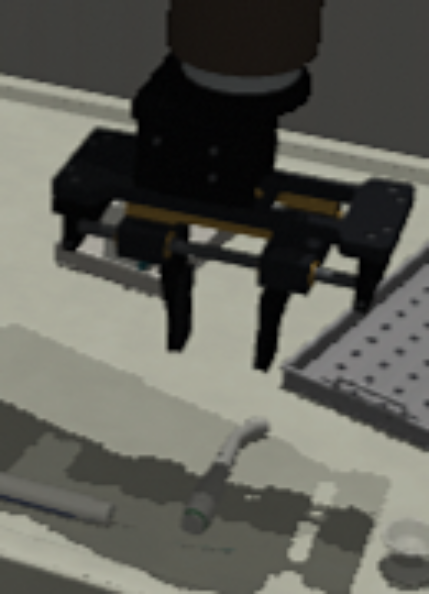

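The fingers straddle the handpiece body, with tips at crop (175,345) and (262,365). I'm going down.

```bash
python3 -m creep '[[0,0.002,0.02,0,0.5],[0,0,0.02,0,0.5],[0,0,0.015,0,0.5],[0,0,0.009,0,0.5],[0,0,0,0,0.5],[0,0,0,0,0.5]]'
python3 go.py .4 -.2145 .004 9
```

```text
time: 18.35
ee_pos: [0.3994, -0.2146, 0.0092]
ee_rot: [[0.988, 0.154, 0.002], [0.154, -0.988, -0.0], [0.002, 0.001, -1.0]]
wrist_force: [-0.4, 0.8, -0.6]
grip_width: 0.0435
finger_force: 0.0
t 18.35 yaw -0.0025 shift [ 0.0006 -0.0001  0.0052] width 0.0435 q6 1.86 psi 8.86 pos [ 0.3994 -0.2146  0.0092]
```

```bash
python3 -m creep '[[0,0,0.003,0,0.5],[0,0,0.002,0,0.5],[0,0,0,0,0],[0,0,0,0,0],[0,0,0,0,0],[0,0,0,0,0],[0,0,0,0,0],[0,0,0,0,0],[0,0,0,0,0]]'
python3 -m creep '[[0,0,-0.01,0,0],[0,0,-0.02,0,0],[0,0,-0.025,0,0],[0,0,-0.025,0,0],[0,0,0,0.1,0],[0,0,0,0.1,0],[0,0,0,0.1,0]]'
python3 go.py .6247 -.2971 .08 -8.2
```

```text
time: 19.25
ee_pos: [0.3985, -0.2145, 0.0034]
ee_rot: [[0.988, 0.154, 0.0], [0.154, -0.988, 0.0], [0.0, -0.0, -1.0]]
wrist_force: [0.0, 0.6, 0.3]
grip_width: 0.0016
finger_force: 0.0
time: 19.95
ee_pos: [0.3987, -0.2145, 0.0844]
ee_rot: [[0.989, -0.149, 0.002], [-0.149, -0.989, -0.0], [0.002, -0.0, -1.0]]
wrist_force: [0.6, 0.4, -0.6]
grip_width: 0.0003
finger_force: 0.0
t 19.95 yaw -0.0068 shift [0.2354 0.0495 0.0048] width 0.0003 q6 1.55 psi -8.59 pos [ 0.3987 -0.2145  0.0844]
```

```bash
python3 -m creep '[[0,0.04,-0.02,0,0.5],[0,0.05,0,0,0.5],[0,0.05,0,0,0.5],[0,0,0,0,0.5]]'
python3 - <<'E'
from h import *
from bench import viewer,manip
c=viewer.read_camera("scene");t=viewer.read_camera("top")
np.savez("pics/sc.npz",**c);np.savez("pics/tp.npz",**t)
a=cv2.resize(c["color"][150:310,310:510,::-1],None,fx=3,fy=3)
b=cv2.resize(t["color"][200:290,340:480,::-1],(600,386))
cv2.imwrite("pics/s6.png",cv2.resize(np.vstack([a,b]),None,fx=.69,fy=.69))
E
```

```text
time: 20.35
ee_pos: [0.3776, -0.3576, 0.1041]
ee_rot: [[0.988, -0.151, 0.001], [-0.151, -0.988, -0.002], [0.002, 0.002, -1.0]]
wrist_force: [-0.1, 0.6, -0.1]
grip_width: 0.0246
finger_force: 0.0
```

View pics/s6.png

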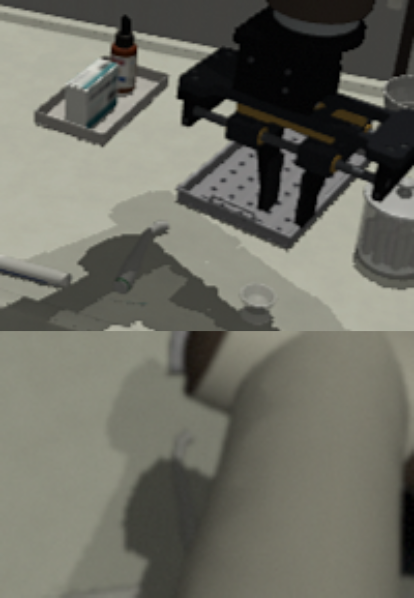

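The handpiece is still on the table at crop (140,255), so the fingers closed without catching it. I'm measuring the real fingertip height against the reported one, and the handpiece pose again.

Run:
```python
from h import *
from bench import manip
s=manip.sense();c=dict(np.load("pics/sc.npz"));P=cloud(c);col=c["color"].astype(int)
m=np.zeros((400,640),bool);m[215:268,425:470]=1
x=P;m&=(np.abs(x[...,0]-.378)<.03)&(np.abs(x[...,1]+.358)<.05)
print(s["ee_pos"],m.sum(),"low z",np.sort(x[m][:,2])[:15].round(4))
q=x[m];low=q[q[:,2]<np.percentile(q[:,2],15)];print(low.round(3)[:12])
p=c["R"]@s["ee_pos"]+c["t"];print("TCP proj",(c["mtx"]@p)[:2]/p[2])
u=np.array([0]);
# handpiece in scene view
v0,u0,v1,u1=250,355,295,400
q=P[v0:v1,u0:u1].reshape(-1,3);q=q[(q[:,2]>.008)&(q[:,2]<.03)]
body=q[q[:,0]<.425];vx,vy,X,Y=cv2.fitLine((body[:,:2]*1000).astype(np.float32),cv2.DIST_HUBER,0,.01,.01).ravel()
print(len(q),np.percentile(q[:,0],[1,99]),X,Y,np.degrees(np.arctan(vy/vx)),np.percentile(body[:,2],95))
```

```text
[ 0.37740889 -0.35376725  0.10351081] 621 low z [0.1279 0.1287 0.1292 0.1292 0.1292 0.1293 0.1293 0.1298 0.1299 0.13
 0.13   0.1306 0.1307 0.1308 0.131 ]
[[ 0.384 -0.345  0.14 ]
 [ 0.381 -0.344  0.139]
 [ 0.387 -0.345  0.136]
 [ 0.37  -0.334  0.14 ]
 [ 0.377 -0.344  0.139]
 [ 0.382 -0.344  0.136]
 [ 0.387 -0.345  0.133]
 [ 0.368 -0.334  0.139]
 [ 0.373 -0.343  0.139]
 [ 0.377 -0.344  0.137]
 [ 0.383 -0.344  0.133]
 [ 0.387 -0.345  0.131]]
TCP proj [444.04795231 262.90473562]
237 [0.34839607 0.4595042 ] 380.32535 -218.00372 8.15628 0.01607306916041567
```

The real tips sit roughly 15–25 mm above the reported TCP. That also explains the collar grip on the bottle. I'll go back over the handpiece and descend in small steps, watching the force.

```bash
python3 -m creep '[[0,0,0,-0.1,0.5],[0,0,0,-0.1,0.5],[0,0,0,-0.1,0.5],[0,0,0,0,0.5]]'>/dev/null; python3 go.py .399 -.215 .004 8.7
```

```text
t 20.85 yaw 0.0044 shift [ 0.041  -0.1319  0.0998] width 0.0436 q6 2.16 psi 8.95 pos [ 0.3784 -0.3516  0.1037]
```

```bash
python3 -m creep '[[0.01,-0.033,0,0,0.5],[0.01,-0.033,0,0,0.5],[0.01,-0.033,0,0,0.5],[0.011,-0.033,0,0,0.5],[0,0,0.03,0,0.5],[0,0,0.03,0,0.5],[0,0,0.02,0,0.5],[0,0,0.013,0,0.5],[0,0,0,0,0.5],[0,0,0,0,0.5]]'; python3 go.py .399 -.215 .004 8.7
python3 - <<'E'
from bench import viewer
import cv2
c=viewer.read_camera("scene");cv2.imwrite("pics/s7.png",cv2.resize(c["color"][190:300,330:450,::-1],None,fx=5,fy=5))
E
```

```text
time: 21.85
ee_pos: [0.3988, -0.2158, 0.0108]
ee_rot: [[0.988, 0.154, 0.0], [0.154, -0.988, -0.0], [0.0, 0.0, -1.0]]
wrist_force: [-0.7, -0.5, 0.9]
grip_width: 0.0433
finger_force: 0.0
t 21.85 yaw 0.0025 shift [ 0.0004 -0.0007  0.0068] width 0.0433 q6 1.86 psi 8.84 pos [ 0.3988 -0.2158  0.0108]
```

View pics/s7.png

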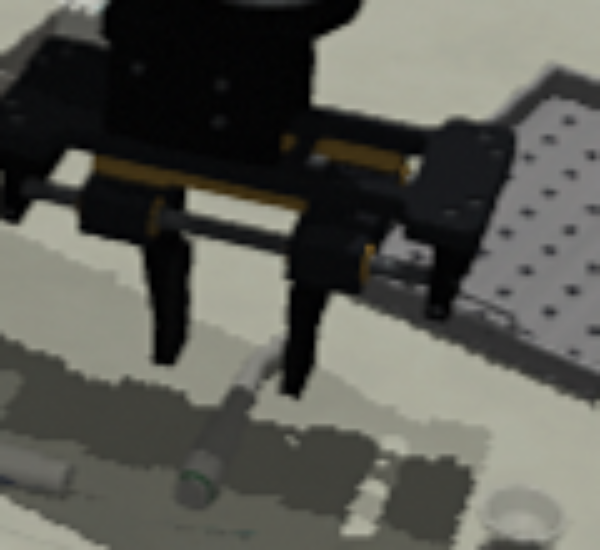

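```bash
python3 - <<'E'
from h import *
c=dict(np.load("pics/sc.npz"))
for z in (0,.01,.02,.03,.04,.05): print(z,[ray(c,np.array(u),np.array(v),z).round(3)[:2].tolist() for u,v in((364,262),(388.4,269),(376,265.5))])
E
python3 - <<'E'
from bench import manip
print({k:v for k,v in manip.sense().items() if k in("joints","ee_pos")}); print([a for a in dir(manip) if a[0]!='_'])
E
```

```text
0 [[0.43, -0.174], [0.435, -0.228], [0.432, -0.201]]
0.01 [[0.418, -0.179], [0.423, -0.233], [0.42, -0.206]]
0.02 [[0.406, -0.185], [0.411, -0.237], [0.408, -0.211]]
0.03 [[0.394, -0.19], [0.399, -0.242], [0.396, -0.216]]
0.04 [[0.382, -0.196], [0.387, -0.246], [0.384, -0.221]]
0.05 [[0.37, -0.201], [0.375, -0.251], [0.372, -0.226]]
{'joints': array([-1.36052179e-01,  3.39370451e-01, -6.37098756e-01,  2.90613961e-04,
       -5.92883535e-01,  1.86098935e+00]), 'ee_pos': array([ 0.39915118, -0.21598793,  0.01117292])}
['IKError', 'grip_point_offset', 'sense', 'sign_off']
```

The tip pixels (364,262) and (388,269) fall on the known x,y at z ≈ 0.028, while the TCP reads 0.011. So the tips are about 17 mm above the reading. I'm descending in steps to about −0.013.

```bash
python3 -m creep '[[0,0,0.006,0,0.5],[0,0,0.006,0,0.5],[0,0,0,0,0.5],[0,0,0,0,0.5]]' | grep -E "pos|force"
python3 -m creep '[[0,0,0.004,0,0.5],[0,0,0.003,0,0.5],[0,0,0,0,0.5],[0,0,0,0,0.5]]'| grep -E "pos|force"
```

```text
ee_pos: [0.3983, -0.2163, -0.0017]
wrist_force: [-0.0, 0.5, 0.2]
finger_force: 0.0
ee_pos: [0.3984, -0.2163, -0.0088]
wrist_force: [0.4, 0.8, 0.2]
finger_force: 0.0
```

```bash
python3 -m creep '[[0,0,0.003,0,0.5],[0,0,0.002,0,0.5],[0,0,0,0,0.5]]' | grep -E "pos|force"
python3 -m creep '[[0,0,0,0,0],[0,0,0,0,0],[0,0,0,0,0],[0,0,0,0,0],[0,0,0,0,0],[0,0,0,0,0]]'| grep -E "pos|force|width"
```

```text
ee_pos: [0.3982, -0.2162, -0.014]
wrist_force: [-0.5, 0.6, -0.8]
finger_force: 0.0
ee_pos: [0.3985, -0.2163, -0.0136]
wrist_force: [-0.2, -0.2, 0.5]
grip_width: 0.0148
finger_force: 30.0
```

Gripped at 14.8 mm. Next I lift, turn it lengthwise and carry it to the tray.

```bash
python3 -m creep '[[0,0,-0.01,0,0],[0,0,-0.02,0,0],[0,0,-0.025,0,0],[0,0,-0.025,0,0],[0,0,0,0.1,0],[0,0,0,0.1,0],[0,0,0,0.1,0],[0,0,0,0,0]]'| grep -E "pos|force|width"
python3 go.py .6247 -.2971 .06 -8.2
```

```text
ee_pos: [0.3984, -0.2162, 0.067]
wrist_force: [0.8, -0.4, -1.7]
grip_width: 0.0149
finger_force: 30.0
t 24.4 yaw -0.0026 shift [0.2356 0.0478 0.0071] width 0.0149 q6 1.56 psi -8.35 pos [ 0.3984 -0.2162  0.067 ]
```

```bash
python3 -m creep '[[0.025,0.005,0,0,0],[0.03,0.006,0,0,0],[0.03,0.006,0,0,0],[0.03,0.006,0,0,0],[0.03,0.006,0,0,0],[0.03,0.006,0,0,0],[0.03,0.007,0,0,0],[0.03,0.006,0,0,0],[0,0,0,0,0],[0,0,0.03,0,0]]'>/dev/null
python3 -m creep '[[0,0,0.01,0,0],[0,0,0,0,0],[0,0,0,0,0]]'|grep -E "force|width"; python3 go.py .6247 -.2971 -.011 -8.2
```

```text
wrist_force: [1.3, 0.2, 0.5]
grip_width: 0.0146
finger_force: 30.0
t 25.7 yaw -0.0017 shift [ 0.0006 -0.001   0.038 ] width 0.0146 q6 1.64 psi -8.29 pos [ 0.6239 -0.298   0.027 ]
```

```bash
python3 -m creep '[[0,0,0.012,0,0],[0,0,0.012,0,0],[0,0,0.009,0,0],[0,0,0,0,0],[0,0,0,0,0],[0,0,0,0,0]]'|grep -E "pos|force|width"
python3 -m creep '[[0,0,0.003,0,0],[0,0,0,0,0],[0,0,0,0,0]]'|grep -E "pos|force|width"
```

```text
ee_pos: [0.6244, -0.298, -0.0063]
wrist_force: [0.3, 0.6, -0.8]
grip_width: 0.015
finger_force: 30.0
ee_pos: [0.624, -0.2979, -0.0096]
wrist_force: [-0.0, 0.0, 0.2]
grip_width: 0.0151
finger_force: 30.0
```

```bash
python3 -m creep '[[0,0,0.001,0,0],[0,0,0,0,0.35],[0,0,0,0,0.35],[0,0,0,0,0.35],[0,0,-0.01,0,0.35],[0,0,-0.02,0,0.35],[0,0,-0.03,0,0.4],[0,0,-0.03,0,0.4],[0,0,-0.02,0,0.4]]'|grep -E "pos|force|width"
python3 go.py .4113 .171 .09 -3.3
```

```text
ee_pos: [0.6252, -0.2984, 0.1032]
wrist_force: [0.3, 0.2, 0.7]
grip_width: 0.0346
finger_force: 0.0
t 27.5 yaw -0.0877 shift [-0.2406 -0.4563  0.0115] width 0.0346 q6 1.64 psi -8.32 pos [ 0.6252 -0.2984  0.1032]
```

```bash
python3 -m creep '[[0,0,0,-0.088,0.4],[-0.0185,-0.035,0,0,0.4],[-0.0185,-0.035,0,0,0.4],[-0.0185,-0.035,0,0,0.4],[-0.0185,-0.035,0,0,0.4],[-0.0185,-0.035,0,0,0.4],[-0.0185,-0.035,0,0,0.4],[-0.0185,-0.035,0,0,0.4],[-0.0185,-0.035,0,0,0.4],[-0.0185,-0.035,0,0,0.4]]'>/dev/null
python3 snap.py tray 385 118 470 232 .0085
python3 go.py .4113 .171 .09 -3.3
python3 - <<'E'
from h import *
c=dict(np.load("pics/last.npz"))
cv2.imwrite("pics/t2.png",cv2.convertScaleAbs(cv2.resize(c["color"][115:235,300:470,::-1],None,fx=4,fy=4),alpha=1.5))
E
```

```text
tray 903 [ 632.1 -300.7  261.8  155.5  171.6] z [0.0122 0.0163 0.023 ]
t 28.55 yaw 0.0034 shift [-0.0703 -0.1364  0.0107] width 0.0346 q6 1.11 psi -3.11 pos [0.4736 0.0308 0.1005]
```

View pics/t2.png

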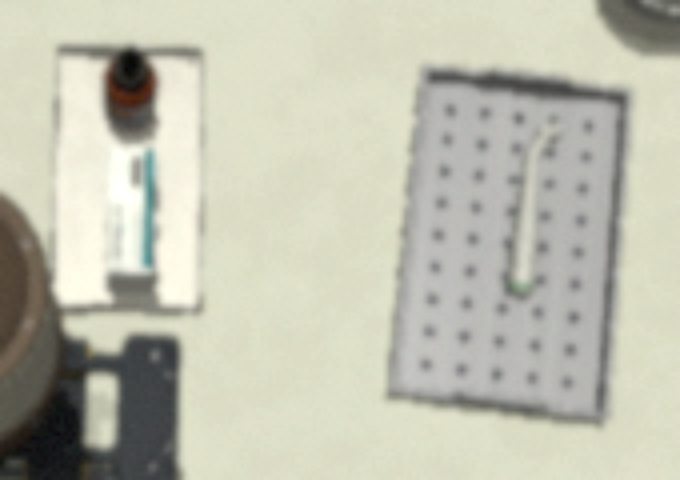

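The handpiece lies lengthwise in the tray: rear (521,288), head (555,130), tray ends near (510,405) and (525,85). Carton and bottle stand in the lid. I'm working out its exact offset and moving on to the elevator.

```bash
python3 - <<'E'
from h import *
c=dict(np.load("pics/last.npz"))
r=ray(c,np.array([430.25,434]),np.array([187,151.5]),.0105)[:,:2]
t=np.radians(-8.2);R=np.array([[np.cos(t),np.sin(t)],[-np.sin(t),np.cos(t)]])
print((r-[.6108,-.2871])@R.T, "corners z.018",ray(c,np.array([300+427/4,300+628/4,300+603/4,300+390/4]),np.array([115+68/4,115+93/4,115+420/4,115+397/4]),.018).mean(0))
E
python3 -m creep '[[-0.0175,-0.034,0,0,0.4],[-0.0175,-0.034,0,0,0.4],[-0.0175,-0.034,0,0,0.4],[-0.0175,-0.034,0,0,0.4],[0,0,0.02,0,0.4],[0,0,0.02,0,0.4],[0,0,0.02,0,0.4],[0,0,0.02,0,0.4],[0,0,0,0,0.4],[0,0,0,0,0.4]]'>/dev/null
python3 go.py .4113 .171 -.014 -3.3
```

```text
[[-0.03127089 -0.01001822]
 [ 0.06170871 -0.01213172]] corners z.018 [ 0.606441   -0.28704861  0.018     ]
t 29.55 yaw 0.0002 shift [-0.0034 -0.0045  0.0341] width 0.0347 q6 0.77 psi -3.29 pos [0.4144 0.1663 0.0201]
```

```bash
python3 -m creep '[[-0.003,-0.005,0,0,0.4],[0,0,0.01,0,0.4],[0,0,0.01,0,0.4],[0,0,0.007,0,0.4],[0,0,0,0,0.4],[0,0,0,0,0.4]]'|grep -E "force|width"
python3 go.py .4113 .171 -.014 -3.3
```

```text
wrist_force: [-0.4, -0.2, -0.0]
grip_width: 0.0348
finger_force: 0.0
t 30.15 yaw -0.0002 shift [ 0.0002 -0.      0.006 ] width 0.0348 q6 0.75 psi -3.31 pos [ 0.4111  0.171  -0.008 ]
```

```bash
python3 -m creep '[[0,0,0.004,0,0.4],[0,0,0.002,0,0.4],[0,0,0,0,0.4],[0,0,0,0,0],[0,0,0,0,0],[0,0,0,0,0],[0,0,0,0,0],[0,0,0,0,0],[0,0,0,0,0]]'|grep -E "pos|force|width"
python3 -m creep '[[0,0,-0.01,0,0],[0,0,-0.02,0,0],[0,0,-0.025,0,0],[0,0,-0.03,0,0],[0,0,-0.03,0.088,0],[0,0,0,0,0]]'| grep -E "pos|force|width"
python3 go.py .613 -.256 .1 -8.2
```

```text
ee_pos: [0.4113, 0.1713, -0.0136]
wrist_force: [-0.1, 1.1, 1.2]
grip_width: 0.0015
finger_force: 0.4
ee_pos: [0.4138, 0.1732, 0.106]
wrist_force: [0.8, 0.7, -0.5]
grip_width: 0.0006
finger_force: 0.0
t 31.65 yaw -0.0028 shift [0.2583 0.3964 0.005 ] width 0.0006 q6 0.66 psi -8.36 pos [0.4138 0.1732 0.106 ]
```

Missed. I'll open, step aside and look.

```bash
python3 -m creep '[[0.02,-0.05,0,0,0.4],[0.02,-0.05,0,0,0.4],[0,-0.05,0,0,0.4],[0,0,0,0,0.4]]'>/dev/null
python3 - <<'E'
from h import *
from bench import viewer
c=viewer.read_camera("scene");t=viewer.read_camera("top")
np.savez("pics/sc.npz",**c);np.savez("pics/tp.npz",**t)
a=cv2.resize(c["color"][150:270,150:310,::-1],(600,450))
b=cv2.resize(t["color"][215:300,170:300,::-1],(600,392))
cv2.imwrite("pics/s8.png",cv2.convertScaleAbs(cv2.resize(np.vstack([a,b]),None,fx=.71,fy=.71),alpha=1.4))
E
```

```text
(no output)
```

View pics/s8.png

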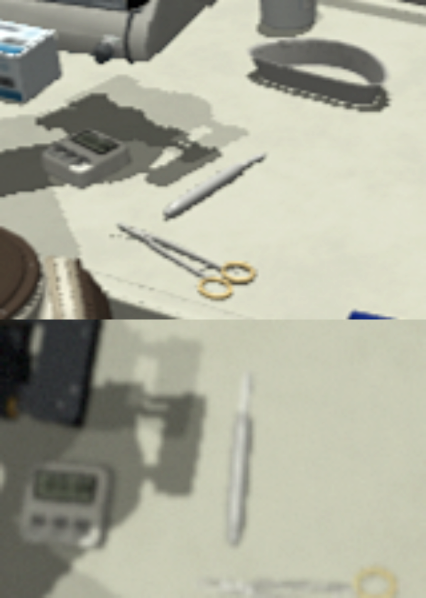

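The elevator hasn't moved (rear px (241.7,282.1), same as before), so the fingers closed above it. The true tip offset is nearer 25 mm, as the depth reading suggested. I'm going lower, with a force check.

```bash
python3 go.py .4113 .171 .08 -3.3; python3 -m creep '[[0,0.05,0,-0.088,0.4],[-0.02,0.05,0,0,0.4],[-0.02,0.05,0,0,0.4],[0,0,0.03,0,0.4],[0,0,0.03,0,0.4],[0,0,0.03,0,0.4],[0,0,0,0,0.4],[0,0,0,0,0.4]]'|grep -E "pos|force"
python3 go.py .4113 .171 -.02 -3.3
```

```text
t 32.15 yaw -0.0868 shift [-0.0488  0.1395  0.0208] width 0.0307 q6 0.56 psi -8.27 pos [0.4681 0.3075 0.1005]
ee_pos: [0.4187, 0.1663, 0.0118]
wrist_force: [0.1, 0.3, -0.4]
finger_force: 0.0
t 32.95 yaw -0.0004 shift [-0.0076 -0.0043  0.0318] width 0.0348 q6 0.77 psi -3.32 pos [0.4187 0.1663 0.0118]
```

```bash
python3 -m creep '[[-0.007,-0.0045,0,0,0.4],[0,0,0.01,0,0.4],[0,0,0.01,0,0.4],[0,0,0.005,0,0.4],[0,0,0,0,0.4],[0,0,0,0,0.4]]'|grep -E "pos|force"
python3 -m creep '[[0,0,0.003,0,0.4],[0,0,0,0,0.4],[0,0,0,0,0.4]]'|grep -E "pos|force"
python3 go.py .4113 .171 -.02 -3.3
```

```text
ee_pos: [0.4123, 0.1719, -0.0139]
wrist_force: [0.6, 0.0, 0.4]
finger_force: 0.0
ee_pos: [0.4123, 0.172, -0.0166]
wrist_force: [0.3, -0.4, -0.1]
finger_force: 0.0
t 33.85 yaw -0.0002 shift [-0.001   0.0011  0.0034] width 0.0347 q6 0.75 psi -3.31 pos [ 0.4123  0.172  -0.0166]
```

```bash
python3 -m creep '[[0,0,0.002,0,0.4],[0,0,0.002,0,0.4],[0,0,0,0,0.4],[0,0,0,0,0.4]]'|grep -E "pos|force"
python3 -m creep '[[0,0,0,0,0],[0,0,0,0,0],[0,0,0,0,0],[0,0,0,0,0],[0,0,0,0,0],[0,0,0,0,0],[0,0,0,0,0]]'|grep -E "pos|force|width"
```

```text
ee_pos: [0.4122, 0.172, -0.0207]
wrist_force: [-0.4, -0.3, 0.5]
finger_force: 0.0
ee_pos: [0.4123, 0.172, -0.0206]
wrist_force: [-1.0, 0.1, 1.0]
grip_width: 0.012
finger_force: 30.0
```

```bash
python3 -m creep '[[0,0,-0.01,0,0],[0,0,-0.02,0,0],[0,0,-0.03,0,0],[0,0,-0.03,0,0],[0,0,-0.03,0.085,0],[0,0,0,0,0],[0,0,0,0,0]]'| grep -E "force|width"
python3 go.py .617 -.258 .1 -8.2
```

```text
wrist_force: [-0.8, -0.2, -1.6]
grip_width: 0.0119
finger_force: 30.0
t 35.65 yaw 0.0006 shift [ 2.641e-01  3.965e-01 -3.000e-04] width 0.0119 q6 0.67 psi -8.16 pos [0.4122 0.1721 0.1002]
```

```bash
python3 -m creep '[[0.02,0.03,0,0,0],[0.022,0.033,0,0,0],[0.022,0.033,0,0,0],[0.022,0.033,0,0,0],[0.022,0.033,0,0,0],[0.022,0.033,0,0,0],[0.022,0.033,0,0,0],[0.022,0.033,0,0,0],[0.022,0.033,0,0,0],[0.022,0.033,0,0,0]]'>/dev/null
python3 -m creep '[[0.022,0.033,0,0,0],[0.022,0.033,0,0,0],[0,0,0,0,0],[0,0,0.02,0,0],[0,0,0.02,0,0],[0,0,0.02,0,0],[0,0,0.01,0,0],[0,0,0,0,0],[0,0,0,0,0]]'| grep -E "force|width"
python3 go.py .617 -.258 -.018 -8.2
```

```text
wrist_force: [-0.2, -0.2, -0.1]
grip_width: 0.0122
finger_force: 30.0
t 37.55 yaw 0.0011 shift [0.0017 0.0037 0.0474] width 0.0122 q6 1.58 psi -8.14 pos [ 0.6158 -0.2541  0.0294]
```

```bash
python3 -m creep '[[0.001,0.003,0.015,0,0],[0,0,0.015,0,0],[0,0,0.008,0,0],[0,0,0.005,0,0],[0,0,0,0,0],[0,0,0,0,0],[0,0,0,0,0]]'| grep -E "pos|force|width"
python3 -m creep '[[0,0,0.003,0,0],[0,0,0,0,0],[0,0,0,0,0]]'| grep -E "pos|force|width"
```

```text
ee_pos: [0.6168, -0.2575, -0.013]
wrist_force: [0.1, -0.6, 0.2]
grip_width: 0.0119
finger_force: 30.0
ee_pos: [0.6162, -0.2574, -0.0166]
wrist_force: [-0.0, -0.1, 0.0]
grip_width: 0.0118
finger_force: 30.0
```

```bash
python3 -m creep '[[0,0,0.001,0,0],[0,0,0,0,0.25],[0,0,0,0,0.25],[0,0,0,0,0.25],[0,0,-0.01,0,0.25],[0,0,-0.02,0,0.25],[0,0,-0.03,0,0.6],[0,0,-0.03,0,0.6],[0,0,-0.02,0,0.6]]'|grep -E "pos|force|width"
python3 go.py .3882 -.342 .09 4
```

```text
ee_pos: [0.6175, -0.2579, 0.096]
wrist_force: [0.1, 0.7, 0.2]
grip_width: 0.0383
finger_force: 0.0
t 39.45 yaw -0.2122 shift [-0.2346  0.0679  0.0052] width 0.0383 q6 1.58 psi -8.16 pos [ 0.6175 -0.2579  0.096 ]
```

```bash
python3 -m creep '[[0,0,0,-0.106,0.7],[0,0,0,-0.106,0.7],[-0.035,0.01,0,0,0.7],[-0.035,0.01,0,0,0.7],[-0.035,0.01,0,0,0.7],[-0.035,0.01,0,0,0.7],[-0.035,0.01,0,0,0.7],[-0.035,0.01,0,0,0.7],[-0.025,0.008,0,0,0.7],[0,0,0,0,0.7]]'>/dev/null
python3 -m creep '[[0,0,0.02,0,0.7],[0,0,0.02,0,0.7],[0,0,0,0,0.7],[0,0,0,0,0.7]]'|grep -E "pos|width"
python3 go.py .3882 -.342 -.018 4
python3 - <<'E'
from h import *
from bench import viewer
c=viewer.read_camera("scene")
cv2.imwrite("pics/s9.png",cv2.convertScaleAbs(cv2.resize(c["color"][180:320,370:540,::-1],None,fx=4,fy=4),alpha=1.4))
E
```

```text
ee_pos: [0.3873, -0.3417, 0.0529]
grip_width: 0.0609
t 40.85 yaw 0.0003 shift [0.0008 0.0004 0.0709] width 0.0609 q6 2.05 psi 4.01 pos [ 0.3873 -0.3417  0.0529]
```

View pics/s9.png

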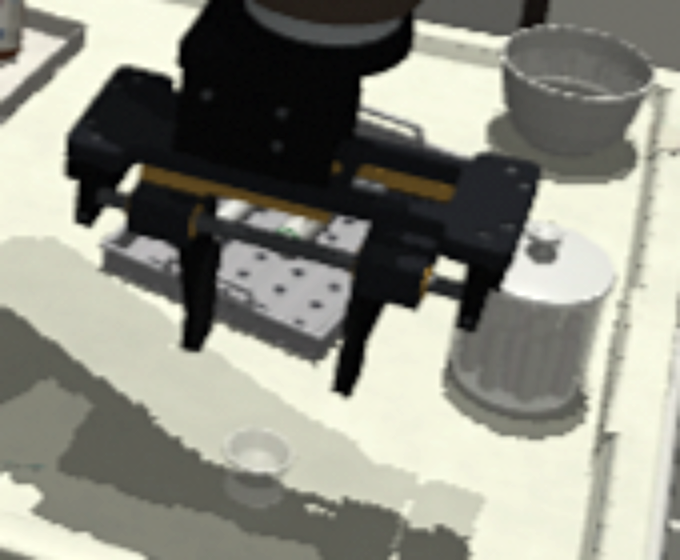

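The gripper is above the dappen dish at crop (258,455), and the body is clear of the jar. I'm descending and gripping.

```bash
python3 -m creep '[[0,0,0.02,0,0.7],[0,0,0.02,0,0.7],[0,0,0.018,0,0.7],[0,0,0.008,0,0.7],[0,0,0.004,0,0.7],[0,0,0,0,0.7],[0,0,0,0,0.7]]'|grep -E "pos|force"
python3 -m creep '[[0,0,0,0,0],[0,0,0,0,0],[0,0,0,0,0],[0,0,0,0,0],[0,0,0,0,0],[0,0,0,0,0],[0,0,0,0,0],[0,0,0,0,0]]'|grep -E "pos|force|width"
```

```text
ee_pos: [0.3873, -0.3419, -0.0167]
wrist_force: [0.7, -0.0, 0.5]
finger_force: 0.0
ee_pos: [0.3866, -0.3416, -0.0175]
wrist_force: [-0.3, 0.1, 2.2]
grip_width: 0.0307
finger_force: 30.0
```

```bash
python3 -m creep '[[0,0,-0.01,0,0],[0,0,-0.02,0,0],[0,0,-0.03,0,0],[0,0,-0.03,0,0],[0,0,-0.02,0,0],[0,0,0,0,0],[0,0,0,0,0]]'| grep -E "force|width"
python3 go.py .628 .204 .1 4
```

```text
wrist_force: [-0.5, -0.0, -0.2]
grip_width: 0.0308
finger_force: 30.0
t 43.1 yaw -0.001 shift [ 0.2792 -0.527  -0.0072] width 0.0308 q6 2.05 psi 3.94 pos [ 0.3863 -0.3412  0.0925]
```

```bash
python3 -m creep '[[0.015,-0.03,0,0,0],[0.018,-0.034,0,0,0],[0.018,-0.034,0,0,0],[0.018,-0.034,0,0,0],[0.018,-0.034,0,0,0],[0.018,-0.034,0,0,0],[0.018,-0.034,0,0,0],[0.018,-0.034,0,0,0],[0.018,-0.034,0,0,0],[0.018,-0.034,0,0,0]]'>/dev/null
python3 -m creep '[[0.018,-0.034,0,0,0],[0.018,-0.034,0,0,0],[0.018,-0.034,0,0,0],[0.018,-0.034,0,0,0],[0.018,-0.034,0,0,0],[0.01,-0.02,0,0,0],[0,0,0,0,0],[0,0,0.02,0,0],[0,0,0,0,0],[0,0,0,0,0]]'| grep -E "force|width"
python3 go.py .628 .204 -.0125 4
```

```text
wrist_force: [0.4, -0.3, -0.3]
grip_width: 0.0311
finger_force: 30.0
t 45.1 yaw -0.0012 shift [ 0.003  -0.0028  0.0836] width 0.0311 q6 1.08 psi 3.93 pos [0.6255 0.2012 0.0712]
```

```bash
python3 - <<'E'
from h import *
c=dict(np.load("pics/top0.npz"));P=cloud(c)
q=P[150:192,195:272].reshape(-1,3)
for y in (.17,.19,.204,.22,.24):
    s=q[np.abs(q[:,1]-y)<.004]; s=s[np.argsort(s[:,0])]
    r=s[s[:,2]>.022][:,0]; f=s[(s[:,2]<.012)&(s[:,0]>.59)&(s[:,0]<.67)][:,0]
    print(y,"rim x",r.min().round(3),r.max().round(3),"floor",np.percentile(f,[3,97]).round(3))
E
python3 -m creep '[[0.002,-0.003,0.02,0,0],[0,0,0.02,0,0],[0,0,0.015,0,0],[0,0,0.012,0,0],[0,0,0,0,0],[0,0,0,0,0]]'| grep -E "pos|force|width"
```

```text
0.17 rim x 0.594 0.662 floor [0.593 0.667]
0.19 rim x 0.593 0.666 floor [0.593 0.659]
0.204 rim x 0.593 0.665 floor [0.593 0.66 ]
0.22 rim x 0.59 0.663 floor [0.592 0.658]
0.24 rim x 0.591 0.656 floor [0.591 0.651]
ee_pos: [0.6287, 0.2055, 0.0058]
wrist_force: [-0.7, 0.2, -0.9]
grip_width: 0.0308
finger_force: 30.0
```

Centred between the rims (x 0.593 to 0.665). I'm lowering to the floor at TCP ≈ −0.0135.

```bash
python3 -m creep '[[0,0,0.008,0,0],[0,0,0.006,0,0],[0,0,0.002,0,0],[0,0,0,0,0],[0,0,0,0,0],[0,0,0,0,0]]'| grep -E "pos|force|width"
python3 -m creep '[[0,0,0.002,0,0],[0,0,0.001,0,0],[0,0,0,0,0],[0,0,0,0,0]]'| grep -E "pos|force|width"
```

```text
ee_pos: [0.6285, 0.2057, -0.0104]
wrist_force: [0.0, -0.5, 0.1]
grip_width: 0.031
finger_force: 30.0
ee_pos: [0.6282, 0.2055, -0.0137]
wrist_force: [0.2, 0.9, -0.4]
grip_width: 0.0311
finger_force: 30.0
```

```bash
python3 -m creep '[[0,0,0,0,0.55],[0,0,0,0,0.55],[0,0,0,0,0.55],[0,0,0,0,0.55],[0,0,-0.01,0,0.55],[0,0,-0.02,0,0.55],[0,0,-0.03,0,0.55],[0,0,-0.04,0,0.55],[0,0,-0.04,0,0.55],[0,0,-0.03,0,0.55]]'|grep -E "pos|force|width"
python3 -m creep '[[-0.04,0,0,0,0.55],[-0.04,0,0,0,0.55],[-0.04,0,0,0,0.55],[-0.04,0,0,0,0.55],[-0.03,0,0,0,0.55],[-0.03,0,0,0,0.55],[0,0,0,0,0.55],[0,0,0,0,0.55]]'|grep -E "pos"
python3 snap.py bottle 310 130 340 146 .07 carton 304 150 360 200 .055 dappen 215 160 250 185 .016 timer 172 254 210 290 .01
python3 - <<'E'
from h import *
c=dict(np.load("pics/last.npz"))
cv2.imwrite("pics/t3.png",cv2.convertScaleAbs(cv2.resize(c["color"][110:300,160:475,::-1],None,fx=2.5,fy=2.5),alpha=1.4))
E
```

```text
ee_pos: [0.6291, 0.2058, 0.1606]
wrist_force: [0.1, 0.6, -0.3]
grip_width: 0.0478
finger_force: 0.0
ee_pos: [0.409, 0.1907, 0.1576]
bottle 60 [699.6 -51.6  21.8  14.9  91.1] z [0.0737 0.0789 0.0942]
carton 376 [621.7 -49.9  78.9  28.2 177.1] z [0.058  0.0605 0.0627]
dappen 190 [622.8 200.6  87.7  65.8  88.8] z [0.0183 0.0253 0.0299]
timer 300 [366.6 291.6  69.7  40.  111.3] z [0.0154 0.0187 0.0216]
```

View pics/t3.png

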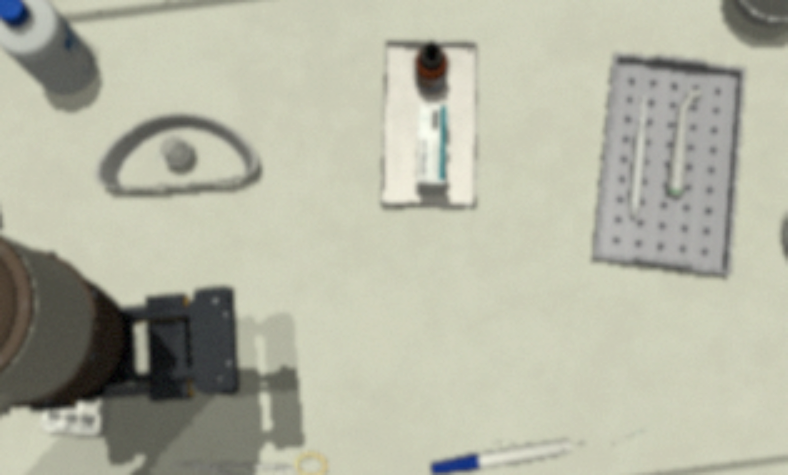

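Everything is in place: dappen dish (180,155), bottle (431,65), carton (433,145), elevator and handpiece parallel in the tray. I'll check the instruments' offsets against the tray's hole grid before handing in.

Run:
```python
from h import *
c=dict(np.load("pics/last.npz"));P=cloud(c)
g=cv2.cvtColor(c["color"],cv2.COLOR_RGB2GRAY)[128:226,394:462]
b=cv2.resize(g,None,fx=4,fy=4,interpolation=cv2.INTER_CUBIC)
d=cv2.morphologyEx(b,cv2.MORPH_BLACKHAT,np.ones((17,17),np.uint8));_,m=cv2.threshold(d,0,255,cv2.THRESH_OTSU)
n,_,st,ce=cv2.connectedComponentsWithStats(m)
k=[i for i in range(1,n) if 15<st[i,4]<120 and st[i,2]<16 and st[i,3]<16]
p=ce[k];r=cv2.minAreaRect(ray(c,394+(p[:,0]+.5)/4-.5,128+(p[:,1]+.5)/4-.5,.0025)[:,:2].astype(np.float32)*1000)
print("holes",len(k),r)
px=lambda q:ray(c,np.array([160+a/2.5 for a,_ in q]),np.array([110+e/2.5 for _,e in q]),.0095)[:,:2].round(4)
print("elev rear,tip",px([(634,217),(645,95)]).tolist(),"hand rear,head",px([(676,192),(692,92)]).tolist())
print("dappen",ray(c,np.array(160+180/2.5),np.array(110+153/2.5),.022),"rims",ray(c,np.array([160+661/2.5,160+680/2.5]),np.array([110+268/2.5,110+60/2.5]),.0185))
q=P[128:226,394:462].reshape(-1,3);q=q[(q[:,2]>.021)&(q[:,2]<.035)];print("handles x",np.sort(q[:,0])[[0,3,-4,-1]],len(q))
```

```text
holes 31 ((640.0755615234375, -285.51287841796875), (130.19921875, 234.1231689453125), 73.6242446899414)
elev rear,tip [[0.5545, -0.2501], [0.6805, -0.2684]] hand rear,head [[0.5792, -0.2932], [0.6827, -0.3161]]
dappen [0.62509025 0.19946776 0.022     ] rims [[ 0.50159087 -0.27151313  0.0185    ]
 [ 0.71377768 -0.30377187  0.0185    ]]
handles x [0.50123292 0.50310443 0.71654686 0.71737262] 91
```

```bash
python3 -c "
from bench import manip
print(manip.sign_off())"
```

```text
the job is handed in; nothing more can be done
None
```

The sorting is finished and the job is handed in: the last pictures showed all five items inside the required limits and the timer unmoved, but the sign-off gave no verdict.

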